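# Load the label-tape dispenser and snap its cap home

## Task

Load the kitchen's label-tape dispenser: slide the roll of paper tape up off the wooden storage stand and lower it over the dispenser's spindle until it rests at the bottom, then fit the loose grey cap on the stud at the top of the spindle and press it down until it clicks and on until it goes no further. Finish while still holding the cap firmly pressed fully down (do not let go or ease off). Do not push the other kitchen things around.

Things in the scene. Friction and masses are not known exactly. Their poses are not given: they have to be found in the camera images.
- roll_center (a point): Centre of the loose roll of pale paper tape on a cardboard core (0.06-0.13 kg): outer diameter 62 mm, bore 36 mm, 44 mm high, axis z upright. It starts on the storage stand, its underside 12 mm and this point 34 mm above the table. Grip it across its outside; it is rigid. Resting on the dispenser this point is 38 mm above the table.
- stand: Wooden storage stand fixed to the table (there is only one), origin on the table at its axis: round foot 84 mm wide and 6 mm thick, boss 44 mm wide up to 12 mm, upright post 28 mm thick with its round-edged top 70 mm above the table. The roll's underside must be lifted above 70 mm to clear it.
- dispenser: Tape dispenser fixed to the table, origin on the table at the spindle's axis, z up. Steel plate 170 x 100 x 10 mm from x = -55 to +115 mm in its own frame; boss 44 mm wide with its top 16 mm above the table, on which the roll rests; spindle 27 mm thick up to 62 mm, then the spring seat and the stud. A toothed cutter strip 70 mm wide (along its y), 52 mm high, stands at x = +100 mm.
- stud_tip (a point): Top of the dispenser's stud, on the spindle's axis, 83 mm above the table. Steel stud 16 mm thick, tapered tip; four small sprung catches, 26 mm across, stand out of its sides at 72 to 80 mm. The cap meets them with its centre about 95 mm above the table; pushing takes 5 to 12 N, dropping at the click (cap centre at about 86 mm). Fully home the cap's centre is at 81 mm.
- cap_center (a point): Centre (17 mm above its underside) of the loose ribbed grey plastic snap cap, 42 mm in diameter (44 over the ribs), 34 mm high, 0.035 kg, closed on top, open below, upright on the table. Inside: mouth 21 mm wide, cavity 24 mm deep. Press it with the cap still gripped or with fingers on its top. Let go, it springs back up to about 85 mm above the table.
- seat (a joint): Spring seat under the stud, a white disc 27 mm wide whose top is 68 mm above the table when free; the cap's underside pushes it down. 0 = free, 0.004 m = fully down (stop); it takes about 2 N to start and 9 N at the stop, 1.8 N per mm.

How it is judged:
By the outcome, as a careful person would: the job done as asked, in the order asked, and still so for the second after the job is handed in, while the arm keeps its last pose, push and grip.
It also fails if it takes over 61 s, if anything falls off the work surface, if the arm or the gripper's body presses on something with over 40 N, if the wrist force passes 120 N, or if a joint passes its speed limit or range.

## Robot

A 6-joint arm with a two-finger parallel gripper is mounted at the origin on the work surface. World frame = base frame: x ahead of the robot, y to its left, z up, the work surface at z = 0. Lengths are in mm, angles in rad, forces in N, time in s.
With the tool pointing down it reaches from about 350 to 775 mm from the base axis. Payload 7.3 kg.
Tool frame: the origin (TCP) lies at the very end of the fingers, on their centre line; the grasp point (between the pads) lies bot.grip_point_offset behind it (bot.grip_point_offset is the distance from the TCP to the grasp point, in mm); z points along the fingers, y is the line along which they close (so a half turn about z gives the same grasp; the last joint's range is limited). The gripper opens to 92 mm and grips with 3 to 60 N. Pads are 19 mm wide; open, the fingers measure 130 mm over their backs; the gripper's body (75 mm by 190 mm) begins 47 mm behind the grasp point.
Start: joints at [1.197, 0.342, 1.524, -0, 1.275, -0.146], TCP at [118.547, 511.46, 226.741] pointing down, gripper open.
Joint ranges: [-2.53, 2.53], [-0.77, 2.02], [0.04, 2.7], [-1, 4.14], [0.28, 2.66], [-3.11, 3.11]. Speed limits (rad/s): [2.57, 2.57, 3.14, 3.14, 3.14, 3.14].

## Interface

Orientations are given as [roll, pitch, yaw] about the fixed x, y, z axes, in that order (R = Rz(yaw) Ry(pitch) Rx(roll)).
In Python, from plant import bot gives the robot as it stands. The module is installed in compiled form; this text tells all that it offers.
- The arm moves only by the tool carry_out, never from a script. Its argument "plan" is a list of rows, each an object of numbers: "tx", "ty", "tz": the shift along the world's x, y, z in mm; "rx", "ry", "rz": the turn, a rotation vector about the world's x, y, z in rad. A call has 1 to 12 rows; each row shifts and turns the commanded pose from where the row before left it; what a row does not reach is not made up. A row lasts 1/10 s, in which the tool goes at most 50 mm and 8.59 degrees, less where a joint would pass 70% of its speed; a pose out of reach is approached as far as the arm can. A call with a gripper value outside its range is refused whole. "gripper" is the closure, from 0 (fully open) to 1 (shut), set as the call begins (left out, the last holds). The fingers move at their own pace and stop on an object; the grip force is fixed at half the most. Time passes only in rows, so rows that do not move let the fingers close. It gives the time, the measured TCP pose, the force, the opening and the grip force at its end, in the units of the state.
- bot.get_obs(): the state, without advancing time (a new reading comes with each control period).
- bot.capture(name): name is "scene" or "top"; returns the picture (480x640x3 uint8, red, green, blue); there is no depth.
- bot.camera_model(name): a dict with "camera_matrix" (3x3 intrinsics, pixels), "R" (3x3) and "t" (3): a world point X has camera coordinates R X + t. Camera axes: x right, y down, z forward; pixel columns grow to the right and rows downward; lengths in mm; the calibration is good to about 2 mm. A picture is of the moment at which its call begins. camera_model takes no time and is no camera call.
- bot.close_job(): hands the job in; it is judged then, once.
The state is a dict: "time": time; "joint_positions": joint angles; "dq": joint speeds; "tau": joint torques, N m; "tool_pos": TCP position; "tcp_rot": TCP orientation; "contact_force": force on the tool from outside, world axes, zero at the start; "moment": the same for the moment, N m; "grip_width": finger opening in mm; "finger_force": force on a finger pad.
Only numpy, scipy, OpenCV 4.12 (cv2) and the standard library are available. Lean on these libraries where they do the work, as an engineer would, in place of code of your own. Each camera call takes 0.05 s, during which the arm holds its last target. There are 200 camera calls.

## Working session

There is one attempt and no reset: what is moved stays moved. The work goes in short steps, Python scripts to look and compute and a tool call to move; the robot and the scene stay as the last step left them, time stands still between calls to the robot, and variables do not carry over. Pictures are saved under pics/ and viewed, at most 10 in all, crops included, and the job is handed in when it is done.

Besides the shell and the picture viewer there is one more tool, called after ">>>" as a command line: name --argument value ..., lists and objects as JSON in quotes. carry_out: Moves the arm, as the interface text tells. Its arguments: {"type":"object","properties":{"plan":{"type":"array"},"gripper":{"type":"number"}},"required":["plan"]}

```bash
mkdir -p pics
cat > h.py <<'E'
from plant import bot
import numpy as np, cv2
def ray(cam,u,v,z):
    m=bot.camera_model(cam);K,R,t=[np.array(m[k],float) for k in("camera_matrix","R","t")]
    d=R.T@np.linalg.solve(K,[u,v,1.]);c=-R.T@t
    return c+d*(z-c[2])/d[2]
def proj(cam,X):
    m=bot.camera_model(cam);K,R,t=[np.array(m[k],float) for k in("camera_matrix","R","t")]
    p=K@(R@np.array(X,float)+t);return p[:2]/p[2]
def snap(cam,name):
    im=bot.capture(cam)[:,:,::-1].copy();cv2.imwrite(f"pics/{name}.png",im);return im
E
python3 - <<'E'
from h import *
snap("top","top0");snap("scene","scene0")
o=bot.get_obs();print({k:o[k] for k in("time","tool_pos","tcp_rot","contact_force","grip_width")},bot.grip_point_offset)
for c in("top","scene"):
    m=bot.camera_model(c);print(m["camera_matrix"],m["R"],-np.array(m["R"]).T@m["t"])
E
```

```text
{'time': 0.1, 'tool_pos': array([118.41282368, 511.10279053, 226.12560828]), 'tcp_rot': array([-3.14023104e+00, -1.67178128e-04,  2.91380425e+00]), 'contact_force': array([ 0.02912922, -0.28490633, -0.74659578]), 'grip_width': 91.78626269654079} 18.8
[[554.7553245    0.         315.35815881]
 [  0.         554.7553245  237.10647487]
 [  0.           0.           1.        ]] [[-0.0149679  -0.99957024 -0.02520509]
 [-0.99028802  0.01830419 -0.13782087]
 [ 0.138223    0.02289741 -0.99013641]] [388.50807862  -6.00999009 878.4346755 ]
[[497.76694206   0.         318.70157418]
 [  0.         497.76694206 247.77864237]
 [  0.           0.           1.        ]] [[-0.31281016  0.94979991  0.00547185]
 [ 0.68848342  0.23070853 -0.68757848]
 [-0.65432438 -0.21131425 -0.72608946]] [1121.72668301  206.89307354  758.22392091]
```

View pics/top0.png

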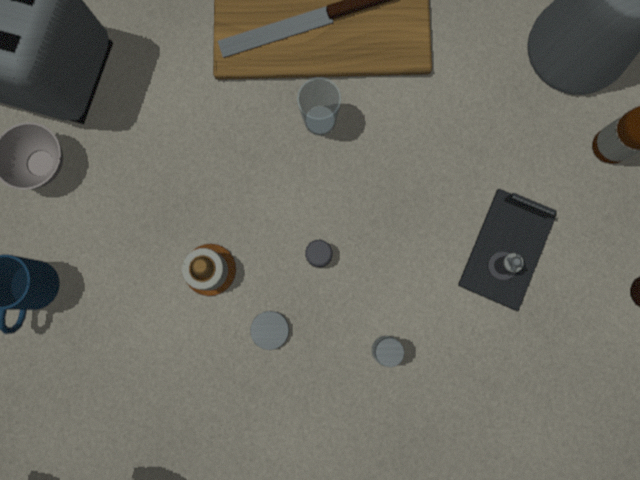

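View pics/scene0.png

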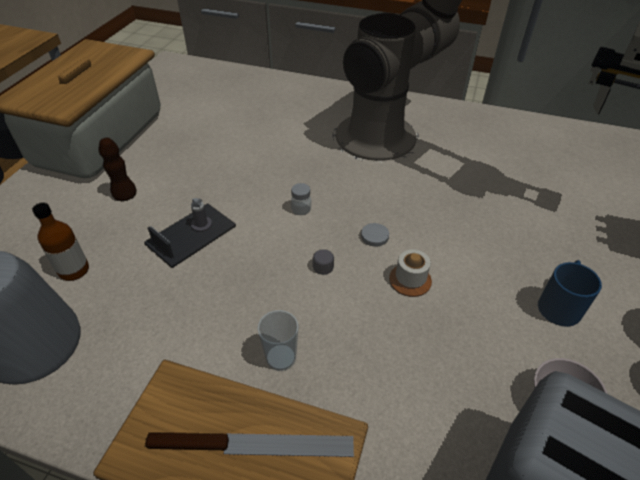

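Top view: the roll on the stand is at about (203,270), the dark grey cap at (319,253), and the dispenser at (505,255) with its stud tip near (514,262). The scene view agrees: roll (413,265), cap (323,261), stud (198,203). Next I'll measure them on crops.

Run:
```python
from h import *
t=cv2.imread("pics/top0.png");s=cv2.imread("pics/scene0.png")
def crop(im,u,v,r=32): return cv2.resize(im[v-r:v+r,u-r:u+r],(256,256),interpolation=cv2.INTER_CUBIC)
a=np.hstack([crop(t,206,268),crop(t,319,253),crop(t,508,252)]);b=np.hstack([crop(s,413,268),crop(s,323,261),crop(s,195,218)])
cv2.imwrite("pics/crops.png",np.vstack([a,b]))
for n,im,(u,v,w) in(("top",t,(319,253,24)),("scene",s,(323,261,20)),("top",t,(206,268,36)),("scene",s,(413,268,30))):
    c=im[v-w:v+w,u-w:u+w];hsv=cv2.cvtColor(c,cv2.COLOR_BGR2HSV)
    print(n,u,v,[tuple(c[w,x]) for x in range(0,2*w,4)])
```

```text
top 319 253 [(np.uint8(113), np.uint8(124), np.uint8(126)), (np.uint8(109), np.uint8(122), np.uint8(120)), (np.uint8(115), np.uint8(127), np.uint8(128)), (np.uint8(78), np.uint8(72), np.uint8(72)), (np.uint8(85), np.uint8(80), np.uint8(79)), (np.uint8(82), np.uint8(79), np.uint8(80)), (np.uint8(81), np.uint8(80), np.uint8(80)), (np.uint8(83), np.uint8(77), np.uint8(79)), (np.uint8(83), np.uint8(77), np.uint8(75)), (np.uint8(53), np.uint8(51), np.uint8(51)), (np.uint8(69), np.uint8(74), np.uint8(78)), (np.uint8(85), np.uint8(91), np.uint8(96))]
scene 323 261 [(np.uint8(118), np.uint8(128), np.uint8(133)), (np.uint8(119), np.uint8(128), np.uint8(134)), (np.uint8(64), np.uint8(70), np.uint8(73)), (np.uint8(51), np.uint8(49), np.uint8(51)), (np.uint8(76), np.uint8(73), np.uint8(73)), (np.uint8(77), np.uint8(73), np.uint8(75)), (np.uint8(78), np.uint8(74), np.uint8(75)), (np.uint8(62), np.uint8(60), np.uint8(61)), (np.uint8(118), np.uint8(130), np.uint8(135)), (np.uint8(118), np.uint8(128), np.uint8(133))]
top 206 268 [(np.uint8(115), np.uint8(127), np.uint8(126)), (np.uint8(116), np.uint
[... 750 characters left out ...]
e 413 268 [(np.uint8(121), np.uint8(131), np.uint8(136)), (np.uint8(74), np.uint8(81), np.uint8(85)), (np.uint8(66), np.uint8(71), np.uint8(75)), (np.uint8(35), np.uint8(46), np.uint8(62)), (np.uint8(56), np.uint8(60), np.uint8(61)), (np.uint8(110), np.uint8(117), np.uint8(117)), (np.uint8(145), np.uint8(152), np.uint8(153)), (np.uint8(107), np.uint8(118), np.uint8(126)), (np.uint8(69), np.uint8(86), np.uint8(100)), (np.uint8(86), np.uint8(100), np.uint8(112)), (np.uint8(143), np.uint8(152), np.uint8(151)), (np.uint8(137), np.uint8(145), np.uint8(144)), (np.uint8(119), np.uint8(130), np.uint8(135)), (np.uint8(119), np.uint8(129), np.uint8(135)), (np.uint8(120), np.uint8(130), np.uint8(136))]
```

View pics/crops.png

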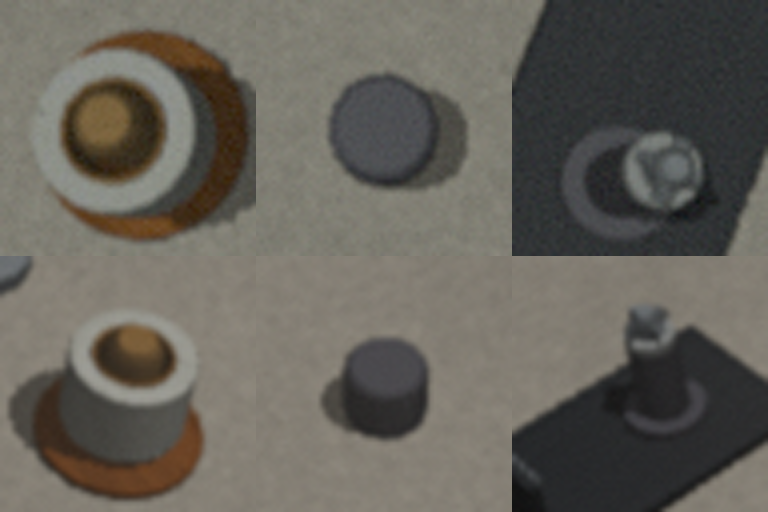

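The crops show the roll's white top ring (top view centre ≈ (202.8,268.9)), the cap's top, the seat disc ≈ (514,262.9) and the stud tip ≈ (518.3,260.5). I'll refine these with masks and cross-check them between views.

```bash
cat > meas.py <<'E'
from h import *
def blob(cam,im,u,v,w,f):
    c=cv2.GaussianBlur(im,(0,0),.8).astype(int)[v-w:v+w,u-w:u+w];m=f(*np.moveaxis(c,2,0)).astype(np.uint8)
    cs,_=cv2.findContours(m,cv2.RETR_EXTERNAL,cv2.CHAIN_APPROX_NONE);k=max(cs,key=cv2.contourArea)
    return cv2.convexHull(k)[:,0,:]+[u-w,v-w]
def show(cam,h,z,name):
    P=np.array([ray(cam,u,v,z)[:2] for u,v in h.astype(float)],np.float32)
    c,r=cv2.minEnclosingCircle(P);e=cv2.fitEllipse(P);print(cam,name,"circ",np.round(c,1),round(2*r,1),"ell",np.round(e[0],1),np.round(e[1],1))
E
python3 - <<'E'
from meas import *
t=cv2.imread("pics/top0.png");s=cv2.imread("pics/scene0.png")
ringf=lambda b,g,r:(b>122)&(b-r>-7)
show("top",blob("top",t,206,268,36,ringf),56,"roll")
show("scene",blob("scene",s,413,262,26,lambda b,g,r:(b>122)&(b-r>-11)&(g>140)),56,"roll")
show("top",blob("top",t,319,253,24,lambda b,g,r:(b-r>-1)&(b<100)&(g>60)),34,"cap")
show("scene",blob("scene",s,323,258,20,lambda b,g,r:(b-r>-2)&(b<100)&(g>61)),34,"cap")
show("top",blob("top",t,514,263,13,lambda b,g,r:g>75),68,"seat")
print("tip top",ray("top",518,260.2,83)," seat top",ray("top",513.7,262.5,68))
def f(x,y,ox,oy):return ox+(x+.5)/4-.5,oy+(y+.5)/4-.5
# scene crops by eye: seat disc centre and stud tip, boss
print("seat scene",ray("scene",*f(139,78,163,186),68),"tip",ray("scene",*f(136,58,163,186),83))
# boss ring by eye in both views
print("boss top",ray("top",*f(108,182,476,220),16),"scene",ray("scene",*f(153,142,163,186),16))
# plate
h=blob("top",t,508,250,64,lambda b,g,r:(g<62)&(b-r>-3));R=cv2.minAreaRect(np.array([ray("top",*p,10)[:2] for p in h.astype(float)],np.float32));print("plate",R,cv2.boxPoints(R))
E
```

```text
top roll circ [459.9 183.8] 58.9 ell [459.6 183.7] [57.3 58.3]
scene roll circ [462.  185.2] 57.1 ell [462.5 185.1] [55.5 56.5]
top cap circ [481.9   9.2] 40.6 ell [482.6  10. ] [37.1 40.2]
scene cap circ [489.3  11.9] 37.0 ell [488.7  11.9] [34.5 37.1]
top seat circ [ 460.  -274.2] 28.4 ell [ 459.8 -274. ] [27.6 28. ]
tip top [ 460.94736198 -276.2501894    83.        ]  seat top [ 459.06995788 -274.93709598   68.        ]
seat scene [ 463.95283601 -270.72573232   68.        ] tip [ 464.96120497 -269.04353923   83.        ]
boss top [ 459.82385527 -274.96151962   16.        ] scene [ 458.41751496 -275.15109158   16.        ]
plate ((487.30120849609375, -286.49066162109375), (98.5475082397461, 169.36721801757812), 65.12193298339844) [[ 389.7469  -295.56665]
 [ 543.3977  -366.8175 ]
 [ 584.8555  -277.41467]
 [ 431.2047  -206.16382]]
```

Consistency checks:
- **Dispenser:** the plate's rectangle is 98.5 × 169.4 mm, which puts the spindle axis at (460,-274). The seat disc and boss agree.
- **Roll:** about (460.5,184.3).
- **Cap:** about (482,10).

I'll move over the roll now.

>>> carry_out --plan '[{"tx": 28.5,"ty": -27.2},{"tx": 28.5,"ty": -27.2},{"tx": 28.5,"ty": -27.2},{"tx": 28.5,"ty": -27.2},{"tx": 28.5,"ty": -27.2},{"tx": 28.5,"ty": -27.2},{"tx": 28.5,"ty": -27.2},{"tx": 28.5,"ty": -27.2},{"tx": 28.5,"ty": -27.2},{"tx": 28.5,"ty": -27.2},{"tx": 28.5,"ty": -27.2},{"tx": 28.5,"ty": -27.2}]' --gripper 0

```text
invalid input at $.plan[0]: expected keys tx, ty, tz, rx, ry, rz
```

>>> carry_out --plan '[{"tx": 28.5,"ty": -27.2,"tz": 0,"rx": 0,"ry": 0,"rz": 0},{"tx": 28.5,"ty": -27.2,"tz": 0,"rx": 0,"ry": 0,"rz": 0},{"tx": 28.5,"ty": -27.2,"tz": 0,"rx": 0,"ry": 0,"rz": 0},{"tx": 28.5,"ty": -27.2,"tz": 0,"rx": 0,"ry": 0,"rz": 0},{"tx": 28.5,"ty": -27.2,"tz": 0,"rx": 0,"ry": 0,"rz": 0},{"tx": 28.5,"ty": -27.2,"tz": 0,"rx": 0,"ry": 0,"rz": 0},{"tx": 28.5,"ty": -27.2,"tz": 0,"rx": 0,"ry": 0,"rz": 0},{"tx": 28.5,"ty": -27.2,"tz": 0,"rx": 0,"ry": 0,"rz": 0},{"tx": 28.5,"ty": -27.2,"tz": 0,"rx": 0,"ry": 0,"rz": 0},{"tx": 28.5,"ty": -27.2,"tz": 0,"rx": 0,"ry": 0,"rz": 0},{"tx": 28.5,"ty": -27.2,"tz": 0,"rx": 0,"ry": 0,"rz": 0},{"tx": 28.5,"ty": -27.2,"tz": 0,"rx": 0,"ry": 0,"rz": 0}]' --gripper 0

```text
time: 1.3
tool_pos: [461.4, 183.7, 226.5]
tcp_rot: [-3.142, -0.001, 2.914]
contact_force: [0.8, 0.7, 0.3]
grip_width: 91.7
finger_force: 0.0
```

>>> carry_out --plan '[{"tx": -0.5,"ty": 0.5,"tz": -30,"rx": 0,"ry": 0,"rz": 0},{"tx": 0,"ty": 0,"tz": -40,"rx": 0,"ry": 0,"rz": 0},{"tx": 0,"ty": 0,"tz": -40,"rx": 0,"ry": 0,"rz": 0},{"tx": 0,"ty": 0,"tz": -35,"rx": 0,"ry": 0,"rz": 0},{"tx": 0,"ty": 0,"tz": -25,"rx": 0,"ry": 0,"rz": 0},{"tx": 0,"ty": 0,"tz": -20,"rx": 0,"ry": 0,"rz": 0},{"tx": 0,"ty": 0,"tz": -11,"rx": 0,"ry": 0,"rz": 0},{"tx": 0,"ty": 0,"tz": 0,"rx": 0,"ry": 0,"rz": 0}]'

```text
time: 2.1
tool_pos: [459.1, 185.3, 24.5]
tcp_rot: [-3.14, -0.003, 2.914]
contact_force: [0.0, -0.4, -0.7]
grip_width: 91.7
finger_force: 0.0
```

>>> carry_out --plan '[{"tx": 0,"ty": 0,"tz": 0,"rx": 0,"ry": 0,"rz": 0},{"tx": 0,"ty": 0,"tz": 0,"rx": 0,"ry": 0,"rz": 0},{"tx": 0,"ty": 0,"tz": 0,"rx": 0,"ry": 0,"rz": 0},{"tx": 0,"ty": 0,"tz": 0,"rx": 0,"ry": 0,"rz": 0},{"tx": 0,"ty": 0,"tz": 0,"rx": 0,"ry": 0,"rz": 0},{"tx": 0,"ty": 0,"tz": 0,"rx": 0,"ry": 0,"rz": 0}]' --gripper 1

```text
time: 2.7
tool_pos: [460.4, 185.6, 26.4]
tcp_rot: [3.141, 0.001, 2.914]
contact_force: [-1.1, 0.4, 6.2]
grip_width: 61.5
finger_force: 30.0
```

>>> carry_out --plan '[{"tx": 0,"ty": 0,"tz": 5,"rx": 0,"ry": 0,"rz": 0},{"tx": 0,"ty": 0,"tz": 15,"rx": 0,"ry": 0,"rz": 0},{"tx": 0,"ty": 0,"tz": 25,"rx": 0,"ry": 0,"rz": 0},{"tx": 0,"ty": 0,"tz": 25,"rx": 0,"ry": 0,"rz": 0},{"tx": 0,"ty": 0,"tz": 20,"rx": 0,"ry": 0,"rz": 0},{"tx": 0,"ty": 0,"tz": 15,"rx": 0,"ry": 0,"rz": 0},{"tx": 0,"ty": 0,"tz": 0,"rx": 0,"ry": 0,"rz": 0}]'

```text
time: 3.4
tool_pos: [461.2, 185.9, 132.7]
tcp_rot: [3.14, 0.004, 2.914]
contact_force: [-0.2, 0.6, -2.1]
grip_width: 61.7
finger_force: 30.0
```

Run:
```python
from meas import *
s=snap("scene","s1");t=snap("top","t1");o=bot.get_obs();print(o["time"],o["tool_pos"],o["contact_force"],o["grip_width"])
cv2.imwrite("pics/c1.png",np.hstack([s[120:420,250:550],t[120:420,80:380]]))
```

```text
3.5 [459.78867344 185.52124477 130.42654141] [ 0.31644432  0.67682245 -1.62135254] 61.75182208091409
```

View pics/c1.png

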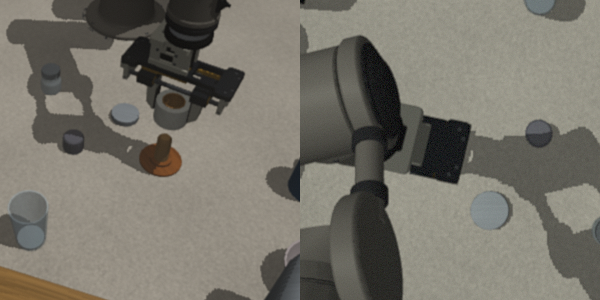

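The crop shows the roll in the gripper at about (172,103), clear of the bare stand post. The cap (73,142) is untouched. Next I'll carry the roll over to the dispenser.

>>> carry_out --plan '[{"tx": 0,"ty": -20,"tz": 0,"rx": 0,"ry": 0,"rz": 0},{"tx": 0,"ty": -40,"tz": 0,"rx": 0,"ry": 0,"rz": 0},{"tx": 0,"ty": -45,"tz": 0,"rx": 0,"ry": 0,"rz": 0},{"tx": 0,"ty": -45,"tz": 0,"rx": 0,"ry": 0,"rz": 0},{"tx": 0,"ty": -45,"tz": 0,"rx": 0,"ry": 0,"rz": 0},{"tx": 0,"ty": -45,"tz": 0,"rx": 0,"ry": 0,"rz": 0},{"tx": 0,"ty": -45,"tz": 0,"rx": 0,"ry": 0,"rz": 0},{"tx": 0,"ty": -45,"tz": 0,"rx": 0,"ry": 0,"rz": 0},{"tx": 0,"ty": -45,"tz": 0,"rx": 0,"ry": 0,"rz": 0},{"tx": 0,"ty": -40,"tz": 0,"rx": 0,"ry": 0,"rz": 0},{"tx": 0,"ty": -30,"tz": 0,"rx": 0,"ry": 0,"rz": 0},{"tx": 0,"ty": -15,"tz": 0,"rx": 0,"ry": 0,"rz": 0}]'

```text
time: 4.7
tool_pos: [459.2, -276.5, 129.2]
tcp_rot: [3.141, -0.002, 2.911]
contact_force: [0.0, 1.0, -1.2]
grip_width: 61.7
finger_force: 30.0
```

>>> carry_out --plan '[{"tx": 0,"ty": 0,"tz": 0,"rx": 0,"ry": 0,"rz": 0},{"tx": 0,"ty": 0,"tz": 0,"rx": 0,"ry": 0,"rz": 0}]'

```text
time: 4.9
tool_pos: [459.6, -273.0, 129.9]
tcp_rot: [3.14, -0.002, 2.914]
contact_force: [-0.2, 0.0, -1.0]
grip_width: 62.1
finger_force: 30.0
```

Run:
```python
from meas import *
s=snap("scene","s2");o=bot.get_obs();print(o["time"],o["tool_pos"],o["contact_force"],o["grip_width"])
p=proj("scene",[460,-274,140]).astype(int);print(p,proj("scene",[460,-274,83]),proj("scene",[460,-274,o["tool_pos"][2]-26+56-2]))
u,v=p[0],p[1]+20;print(u-60,v-60);cv2.imwrite("pics/c2.png",cv2.resize(s[v-60:v+60,u-60:u+60],(600,600),interpolation=cv2.INTER_CUBIC))
```

```text
4.95 [ 459.81947872 -272.69495697  130.20414335] [-0.82653223  0.38176182 -0.78358043] 61.834786977908564
[190 176] [195.60373599 198.11030295] [188.88714646 168.78753795]
130 136
```

View pics/c2.png

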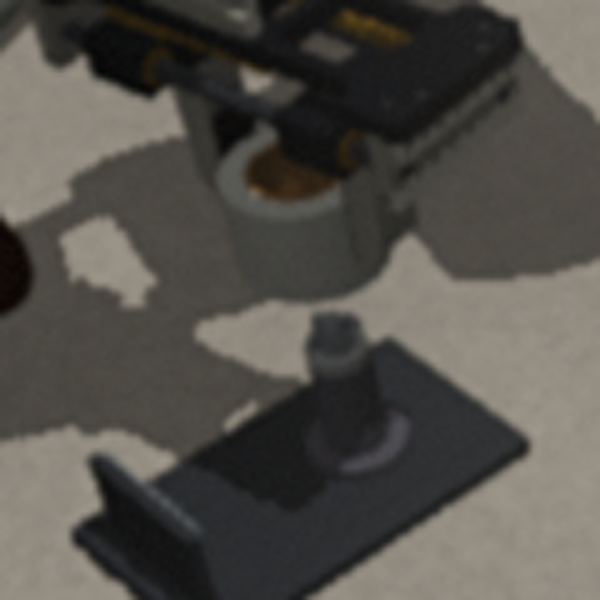

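The roll's top ring is centred about (302,178) in the crop. Relative to the visible stud (338,320) this matches the aligned prediction to within about 1 px, because both share the same camera bias. Lowering it now.

>>> carry_out --plan '[{"tx": 0,"ty": -1,"tz": -15,"rx": 0,"ry": 0,"rz": 0},{"tx": 0,"ty": 0,"tz": -15,"rx": 0,"ry": 0,"rz": 0},{"tx": 0,"ty": 0,"tz": -10,"rx": 0,"ry": 0,"rz": 0},{"tx": 0,"ty": 0,"tz": -8,"rx": 0,"ry": 0,"rz": 0},{"tx": 0,"ty": 0,"tz": -8,"rx": 0,"ry": 0,"rz": 0},{"tx": 0,"ty": 0,"tz": 0,"rx": 0,"ry": 0,"rz": 0}]'

```text
time: 5.55
tool_pos: [459.7, -274.8, 73.9]
tcp_rot: [3.141, -0.002, 2.914]
contact_force: [-0.3, -0.6, -1.8]
grip_width: 62.0
finger_force: 30.0
```

Underside is at about 60 mm with no contact, so I'll continue.

>>> carry_out --plan '[{"tx": 0,"ty": 0,"tz": -8,"rx": 0,"ry": 0,"rz": 0},{"tx": 0,"ty": 0,"tz": -8,"rx": 0,"ry": 0,"rz": 0},{"tx": 0,"ty": 0,"tz": -8,"rx": 0,"ry": 0,"rz": 0},{"tx": 0,"ty": 0,"tz": -8,"rx": 0,"ry": 0,"rz": 0},{"tx": 0,"ty": 0,"tz": -6,"rx": 0,"ry": 0,"rz": 0},{"tx": 0,"ty": 0,"tz": -4,"rx": 0,"ry": 0,"rz": 0},{"tx": 0,"ty": 0,"tz": 0,"rx": 0,"ry": 0,"rz": 0}]'

```text
time: 6.25
tool_pos: [459.8, -275.2, 32.1]
tcp_rot: [3.141, -0.001, 2.914]
contact_force: [-0.2, -0.5, -0.9]
grip_width: 61.9
finger_force: 30.0
```

>>> carry_out --plan '[{"tx": 0,"ty": 0,"tz": -1.5,"rx": 0,"ry": 0,"rz": 0},{"tx": 0,"ty": 0,"tz": -1.5,"rx": 0,"ry": 0,"rz": 0},{"tx": 0,"ty": 0,"tz": 0,"rx": 0,"ry": 0,"rz": 0}]'

```text
time: 6.55
tool_pos: [460.3, -275.6, 30.4]
tcp_rot: [-3.141, 0.001, 2.914]
contact_force: [-1.2, 0.5, 3.7]
grip_width: 62.2
finger_force: 30.0
```

Contact shows about 4–5 N of support, so the roll is resting on the boss. I'll release it and rise straight up.

>>> carry_out --plan '[{"tx": 0,"ty": 0,"tz": 0,"rx": 0,"ry": 0,"rz": 0},{"tx": 0,"ty": 0,"tz": 0,"rx": 0,"ry": 0,"rz": 0},{"tx": 0,"ty": 0,"tz": 0,"rx": 0,"ry": 0,"rz": 0},{"tx": 0,"ty": 0,"tz": 0,"rx": 0,"ry": 0,"rz": 0},{"tx": 0,"ty": 0,"tz": 0,"rx": 0,"ry": 0,"rz": 0}]' --gripper 0

```text
time: 7.05
tool_pos: [460.0, -275.4, 29.7]
tcp_rot: [3.141, -0.0, 2.914]
contact_force: [-0.0, 0.4, -0.5]
grip_width: 91.2
finger_force: 0.0
```

>>> carry_out --plan '[{"tx": 0,"ty": 0,"tz": 15,"rx": 0,"ry": 0,"rz": 0},{"tx": 0,"ty": 0,"tz": 30,"rx": 0,"ry": 0,"rz": 0},{"tx": 0,"ty": 0,"tz": 40,"rx": 0,"ry": 0,"rz": 0},{"tx": 0,"ty": 0,"tz": 40,"rx": 0,"ry": 0,"rz": 0},{"tx": 3,"ty": 45,"tz": 0,"rx": 0,"ry": 0,"rz": 0},{"tx": 3,"ty": 45,"tz": 0,"rx": 0,"ry": 0,"rz": 0},{"tx": 3,"ty": 45,"tz": 0,"rx": 0,"ry": 0,"rz": 0},{"tx": 3,"ty": 45,"tz": 0,"rx": 0,"ry": 0,"rz": 0},{"tx": 3,"ty": 40,"tz": 0,"rx": 0,"ry": 0,"rz": 0},{"tx": 3,"ty": 30,"tz": 0,"rx": 0,"ry": 0,"rz": 0},{"tx": 3,"ty": 20,"tz": 0,"rx": 0,"ry": 0,"rz": 0},{"tx": 0,"ty": 0,"tz": 0,"rx": 0,"ry": 0,"rz": 0}]'

```text
time: 8.25
tool_pos: [481.1, -3.3, 154.8]
tcp_rot: [3.141, 0.0, 2.917]
contact_force: [0.0, -0.2, -0.3]
grip_width: 91.6
finger_force: 0.0
```

Run:
```python
from meas import *
t=snap("top","t3");s=snap("scene","s3");o=bot.get_obs();print(o["time"],o["tool_pos"],o["contact_force"],o["grip_width"])
c=lambda im,u,v,r:cv2.resize(im[v-r:v+r,u-r:u+r],(300,300),interpolation=cv2.INTER_CUBIC)
cv2.imwrite("pics/c3.png",np.vstack([np.hstack([c(t,508,255,37),c(s,198,210,37)]),np.hstack([c(t,319,253,37),c(s,323,261,37)])]))
```

```text
8.35 [481.02003978  -5.50052744 154.72046108] [ 0.14242284 -0.47604095  0.39285552] 91.63819367207873
```

View pics/c3.png

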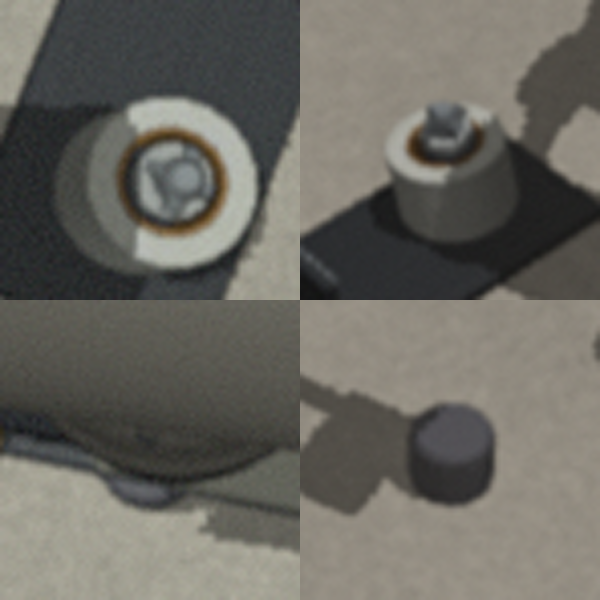

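The roll sits down on the dispenser, its top ring around the stud (top-left crop centre ≈ (172,183)). The cap is untouched. I'll refine the cap position.

Run:
```python
from meas import *
print(ray("top",318.4,253,34),ray("top",318.7,253.2,34),ray("scene",323.4,256.2,34))
t=cv2.imread("pics/top0.png")
g=cv2.GaussianBlur(t,(0,0),.7).astype(int)
print(g[236:274,318,1]); print(g[236:274,318,0]-g[236:274,318,2]); print(g[253,300:338,1])
```

```text
[481.7398889    9.22800888  34.        ] [481.42386663   8.77356374  34.        ] [487.86640416  12.06452298  34.        ]
[127 127 120 101  80  75  78  79  79  79  78  79  80  79  79  79  80  81
  80  80  80  78  80  81  81  81  80  76  67  57  54  74 103 122 128 130
 130 128]
[-13 -13 -11  -6   0   3   4   5   5   5   5   6   4   5   5   5   4   3
   5   6   5   4   5   6   5   3   5   5   5   3   1  -5  -9 -11 -12 -12
 -12 -12]
[124 125 126 125 115  93  76  74  79  81  80  80  80  80  80  79  79  80
  81  80  79  79  78  79  79  78  79  79  78  74  64  56  58  69  75  75
  76  76]
```

Both views, corrected for the shared bias, give the cap at about (484,10.3). Descending to grasp it.

>>> carry_out --plan '[{"tx": 3.2,"ty": 15.5,"tz": 0,"rx": 0,"ry": 0,"rz": 0},{"tx": 0,"ty": 0,"tz": -25,"rx": 0,"ry": 0,"rz": 0},{"tx": 0,"ty": 0,"tz": -35,"rx": 0,"ry": 0,"rz": 0},{"tx": 0,"ty": 0,"tz": -35,"rx": 0,"ry": 0,"rz": 0},{"tx": 0,"ty": 0,"tz": -25,"rx": 0,"ry": 0,"rz": 0},{"tx": 0,"ty": 0,"tz": -15,"rx": 0,"ry": 0,"rz": 0},{"tx": 0,"ty": 0,"tz": -10,"rx": 0,"ry": 0,"rz": 0},{"tx": 0,"ty": 0,"tz": -4,"rx": 0,"ry": 0,"rz": 0},{"tx": 0,"ty": 0,"tz": 0,"rx": 0,"ry": 0,"rz": 0},{"tx": 0,"ty": 0,"tz": 0,"rx": 0,"ry": 0,"rz": 0}]'

```text
time: 9.35
tool_pos: [484.8, 9.7, 6.4]
tcp_rot: [3.141, 0.001, 2.913]
contact_force: [-0.0, 0.1, -0.1]
grip_width: 91.6
finger_force: 0.0
```

>>> carry_out --plan '[{"tx": 0,"ty": 0,"tz": -2,"rx": 0,"ry": 0,"rz": 0},{"tx": 0,"ty": 0,"tz": 0,"rx": 0,"ry": 0,"rz": 0},{"tx": 0,"ty": 0,"tz": 0,"rx": 0,"ry": 0,"rz": 0},{"tx": 0,"ty": 0,"tz": 0,"rx": 0,"ry": 0,"rz": 0},{"tx": 0,"ty": 0,"tz": 0,"rx": 0,"ry": 0,"rz": 0},{"tx": 0,"ty": 0,"tz": 0,"rx": 0,"ry": 0,"rz": 0},{"tx": 0,"ty": 0,"tz": 0,"rx": 0,"ry": 0,"rz": 0},{"tx": 0,"ty": 0,"tz": 0,"rx": 0,"ry": 0,"rz": 0},{"tx": 0,"ty": 0,"tz": 0,"rx": 0,"ry": 0,"rz": 0}]' --gripper 1

```text
time: 10.25
tool_pos: [484.3, 10.1, 3.8]
tcp_rot: [3.141, 0.0, 2.914]
contact_force: [0.3, 1.1, 0.7]
grip_width: 42.0
finger_force: 30.0
```

>>> carry_out --plan '[{"tx": 0,"ty": 0,"tz": 20,"rx": 0,"ry": 0,"rz": 0},{"tx": 0,"ty": 0,"tz": 40,"rx": 0,"ry": 0,"rz": 0},{"tx": 0,"ty": 0,"tz": 40,"rx": 0,"ry": 0,"rz": 0},{"tx": 0,"ty": -20,"tz": 20,"rx": 0,"ry": 0,"rz": 0},{"tx": -4,"ty": -45,"tz": 0,"rx": 0,"ry": 0,"rz": 0},{"tx": -4,"ty": -45,"tz": 0,"rx": 0,"ry": 0,"rz": 0},{"tx": -4,"ty": -45,"tz": 0,"rx": 0,"ry": 0,"rz": 0},{"tx": -4,"ty": -45,"tz": 0,"rx": 0,"ry": 0,"rz": 0},{"tx": -4,"ty": -40,"tz": 0,"rx": 0,"ry": 0,"rz": 0},{"tx": -4,"ty": -29,"tz": 0,"rx": 0,"ry": 0,"rz": 0},{"tx": 0,"ty": -15,"tz": 0,"rx": 0,"ry": 0,"rz": 0},{"tx": 0,"ty": 0,"tz": 0,"rx": 0,"ry": 0,"rz": 0}]'

```text
time: 11.45
tool_pos: [460.1, -275.3, 123.5]
tcp_rot: [3.142, 0.0, 2.911]
contact_force: [0.0, 0.4, -1.4]
grip_width: 41.9
finger_force: 30.0
```

>>> carry_out --plan '[{"tx": 0,"ty": 0,"tz": -8,"rx": 0,"ry": 0,"rz": 0},{"tx": 0,"ty": 0,"tz": -7,"rx": 0,"ry": 0,"rz": 0},{"tx": 0,"ty": 0,"tz": 0,"rx": 0,"ry": 0,"rz": 0},{"tx": 0,"ty": 0,"tz": 0,"rx": 0,"ry": 0,"rz": 0}]'

```text
time: 11.85
tool_pos: [460.3, -272.8, 108.4]
tcp_rot: [3.141, -0.001, 2.915]
contact_force: [1.0, 0.9, -0.2]
grip_width: 42.2
finger_force: 30.0
```

Run:
```python
from meas import *
s=snap("scene","s4");o=bot.get_obs();print(o["time"],o["tool_pos"],o["contact_force"],o["grip_width"])
P=[(460,-274,83),(460,-274,o["tool_pos"][2]-4),(460,-274,o["tool_pos"][2]+30)]
for q in P:print(proj("scene",q), (proj("scene",q)-[160,130])*600/75)
cv2.imwrite("pics/c4.png",cv2.resize(s[130:205+30,160:235],(525,735),interpolation=cv2.INTER_CUBIC)[:600])
```

```text
11.9 [ 460.47788193 -273.18986083  108.70674552] [ 0.02536884 -0.86144194  0.16155095] 42.01723718070485
[195.60373599 198.11030295] [284.82988789 544.88242356]
[193.73970041 189.97244118] [269.91760329 479.77952944]
[190.70003493 176.70210564] [245.6002794  373.61684513]
```

View pics/c4.png

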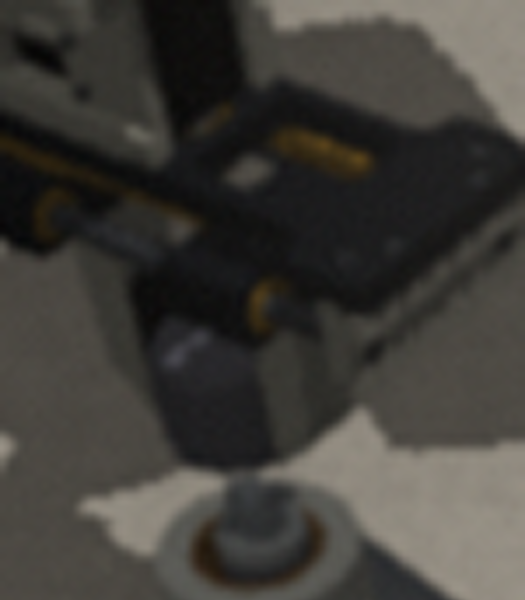

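The crop (×7) shows the stud tip at (257,490) and the cap above it, with its lowest rim at y ≈ 468 and its left edge at x ≈ 150–178. I'll compare this with the prediction for an aligned cap.

Run:
```python
from h import *
s=cv2.imread("pics/s4.png")
a=np.linspace(0,2*np.pi,90)
for z,n in((104.7,"bot"),(138.7,"top")):
  for dx,dy in((0,0),(3,0),(0,3)):
    P=np.array([proj("scene",[460+dx+21.5*np.cos(t),-274+dy+21.5*np.sin(t),z]) for t in a])+[1.1,1.9]
    Q=(P-[160,130])*7+3;i=Q[:,1].argmax();j=Q[:,0].argmin();print(n,dx,dy,"lowest",Q[i].round(),"left",Q[j].round(),"right",Q[:,0].max().round())
```

```text
bot 0 0 lowest [237. 485.] left [171. 445.] right 322.0
bot 3 0 lowest [231. 491.] left [166. 451.] right 317.0
bot 0 3 lowest [246. 487.] left [181. 447.] right 331.0
top 0 0 lowest [215. 392.] left [148. 352.] right 303.0
top 3 0 lowest [209. 398.] left [143. 359.] right 298.0
top 0 3 lowest [224. 394.] left [158. 354.] right 312.0
```

Run:
```python
from h import *
s=cv2.imread("pics/s4.png").astype(int);s0=cv2.imread("pics/s3.png").astype(int)
for u in(189,191,193,195,197): print(u,s[188:208,u,1])
for v in(190,193,195): print(v,s[v,176:206,1])
print("tip s3");
for v in range(193,206): print(v,s0[v,186:208,1])
```

```text
189 [ 29  29  33  29  30  30  31  29  44  93 130 136 118  97  87  81  64  45
  37  29]
191 [ 32  31  29  33  31  31  30  28  31  68 113 118  97  84  76  61  51  51
  60  59]
193 [31 32 30 29 32 31 30 29 36 63 76 66 54 51 51 48 44 46 61 71]
195 [29 31 28 31 29 31 29 28 38 64 70 64 62 58 54 52 46 47 51 63]
197 [31 31 30 29 30 29 26 28 51 96 91 67 55 51 49 50 48 47 49 60]
190 [73 72 72 71 71 72 63 42 30 30 30 30 31 33 31 29 32 30 32 28 28 30 41 51
 56 56 57 54 47 43]
193 [ 71  71  72  72  70  71  70  65  49  35  29  31  31  30  31  31  31  31
  31  31  30  29  31  47  53  53  55  60  81 112]
195 [ 74  72  72  71  72  70  72  72  62  51  36  28  26  29  29  28  30  29
  29  28  26  28  34  46  61  84 108 123 132 138]
tip s3
193 [138 137 135 137 136 137 137 139 138 139 138 137 135 134 136 134 136 135
 136 138 141 140]
194 [138 138 137 137 138 137 138 139 139 140 138 134 136 135 135 136 134 135
 137 137 139 141]
195 [137 137 137 138 139 139 138 141 138 139 137 135 135 135 135 135 135 136
 136 137 139 138]
196 [138 138 137 139 140 137 139 138 138 138 136 136 135 135 134 133 133 133
 136 136
[... 164 characters left out ...]
9 130 141 144 143
 142 138 136 137]
199 [136 137 139 138 141 139 115 106 116 120 120 117 108  96 103 123 148 160
 159 152 144 141]
200 [135 137 140 146 157 149 105  83 101 113 113 109  95  84  82 100 140 163
 169 166 163 155]
201 [137 143 154 162 167 156 107  74  83  98 100  95  85  78  81 106 142 160
 168 171 167 160]
202 [149 157 165 170 165 141  98  71  73  80  83  83  83  83  90 120 138 135
 152 160 147 147]
203 [161 166 167 162 143 112  83  68  65  67  71  73  84  89  97 125 133 111
 115 132 118 114]
204 [166 168 153 129 103  82  71  63  60  60  60  66  74  86  99 122 126  91
  72  87  91  91]
205 [168 161 131  90  78  72  65  60  59  58  57  53  58  79 106 117 104  71
  48  52  69  85]
```

The residual suggests the cap sits about 2–3 mm towards −x. I'll shift +2 in x and lower gently while watching the force.

>>> carry_out --plan '[{"tx": 2,"ty": -0.7,"tz": -8,"rx": 0,"ry": 0,"rz": 0},{"tx": 0,"ty": 0,"tz": -5,"rx": 0,"ry": 0,"rz": 0},{"tx": 0,"ty": 0,"tz": -5,"rx": 0,"ry": 0,"rz": 0},{"tx": 0,"ty": 0,"tz": -3,"rx": 0,"ry": 0,"rz": 0},{"tx": 0,"ty": 0,"tz": -2,"rx": 0,"ry": 0,"rz": 0},{"tx": 0,"ty": 0,"tz": 0,"rx": 0,"ry": 0,"rz": 0}]'

```text
time: 12.5
tool_pos: [462.1, -274.6, 85.4]
tcp_rot: [3.141, -0.001, 2.914]
contact_force: [-0.3, 0.9, -0.2]
grip_width: 42.3
finger_force: 30.0
```

>>> carry_out --plan '[{"tx": 0,"ty": 0,"tz": -1.5,"rx": 0,"ry": 0,"rz": 0},{"tx": 0,"ty": 0,"tz": -1,"rx": 0,"ry": 0,"rz": 0},{"tx": 0,"ty": 0,"tz": 0,"rx": 0,"ry": 0,"rz": 0}]'

```text
time: 12.8
tool_pos: [462.3, -274.7, 83.3]
tcp_rot: [-3.142, 0.0, 2.914]
contact_force: [0.4, -0.3, -0.2]
grip_width: 41.6
finger_force: 30.0
```

>>> carry_out --plan '[{"tx": 0,"ty": 0,"tz": -1,"rx": 0,"ry": 0,"rz": 0},{"tx": 0,"ty": 0,"tz": -1,"rx": 0,"ry": 0,"rz": 0},{"tx": 0,"ty": 0,"tz": 0,"rx": 0,"ry": 0,"rz": 0}]'

```text
time: 13.1
tool_pos: [462.7, -274.8, 82.3]
tcp_rot: [-3.141, 0.001, 2.914]
contact_force: [0.1, 2.2, 6.7]
grip_width: 41.8
finger_force: 30.0
```

Contact comes at cap centre ≈ 95 mm, exactly where the catches should be. Pressing on.

>>> carry_out --plan '[{"tx": 0,"ty": 0.3,"tz": -1.5,"rx": 0,"ry": 0,"rz": 0},{"tx": 0,"ty": 0,"tz": -1.5,"rx": 0,"ry": 0,"rz": 0},{"tx": 0,"ty": 0,"tz": 0,"rx": 0,"ry": 0,"rz": 0}]'

```text
time: 13.4
tool_pos: [463.6, -275.1, 80.6]
tcp_rot: [-3.14, 0.004, 2.914]
contact_force: [-1.7, 2.0, 15.9]
grip_width: 42.0
finger_force: 30.0
```

>>> carry_out --plan '[{"tx": 0,"ty": 0,"tz": -1.5,"rx": 0,"ry": 0,"rz": 0},{"tx": 0,"ty": 0,"tz": -1.5,"rx": 0,"ry": 0,"rz": 0},{"tx": 0,"ty": 0,"tz": 0,"rx": 0,"ry": 0,"rz": 0}]'

```text
time: 13.7
tool_pos: [464.7, -275.6, 78.4]
tcp_rot: [-3.139, 0.007, 2.914]
contact_force: [1.3, 2.6, 19.8]
grip_width: 42.5
finger_force: 30.0
```

The force is higher than the stated 5–12 N and the tool drifts in x, so I'll look.

Run:
```python
from meas import *
s=snap("scene","s5");o=bot.get_obs();print(o["time"],o["tool_pos"],o["tcp_rot"],o["contact_force"],o["moment"],o["grip_width"])
cv2.imwrite("pics/c5.png",cv2.resize(s[145:235,155:245],(600,600),interpolation=cv2.INTER_CUBIC))
```

```text
13.75 [ 464.67482908 -275.57838956   78.4442573 ] [-3.13916124  0.00710015  2.91371025] [ 1.20801298  2.68917875 20.42191824] [ 0.45828072 -0.01726115 -0.03421299] 42.0724757248762
```

View pics/c5.png

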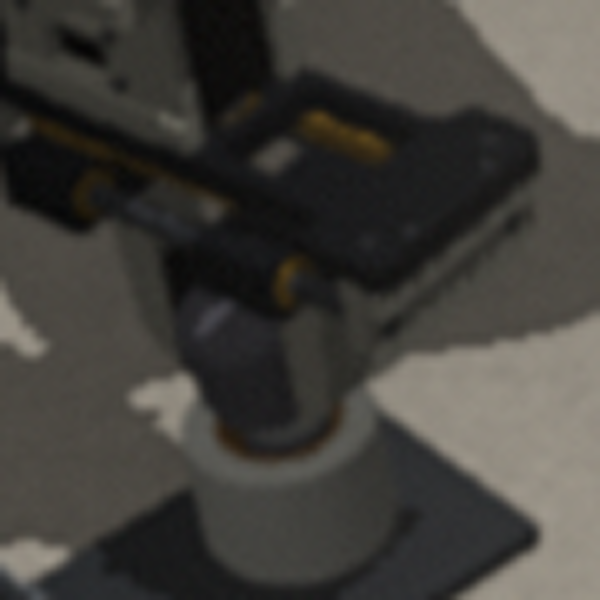

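The crop shows the cap upright on the spindle (lowest rim ≈ (280,442)), where an aligned cap with its underside at ~74 mm should be. The x drift is arm compliance under load, so I'll correct for it and keep pressing.

>>> carry_out --plan '[{"tx": -1.5,"ty": 1,"tz": 0,"rx": 0,"ry": 0,"rz": 0},{"tx": 0,"ty": 0,"tz": -1.5,"rx": 0,"ry": 0,"rz": 0},{"tx": 0,"ty": 0,"tz": 0,"rx": 0,"ry": 0,"rz": 0}]'

```text
time: 14.05
tool_pos: [464.6, -275.6, 77.9]
tcp_rot: [-3.138, 0.011, 2.914]
contact_force: [3.4, 0.8, 22.0]
grip_width: 42.8
finger_force: 30.0
```

>>> carry_out --plan '[{"tx": -0.3,"ty": 0,"tz": -1.5,"rx": 0,"ry": 0,"rz": 0},{"tx": 0,"ty": 0,"tz": 0,"rx": 0,"ry": 0,"rz": 0},{"tx": 0,"ty": 0,"tz": 0,"rx": 0,"ry": 0,"rz": 0}]'

```text
time: 14.35
tool_pos: [464.8, -275.8, 76.6]
tcp_rot: [-3.137, 0.012, 2.914]
contact_force: [5.5, 1.5, 22.3]
grip_width: 42.3
finger_force: 30.0
```

>>> carry_out --plan '[{"tx": 3,"ty": 0.5,"tz": 0,"rx": 0,"ry": 0,"rz": 0},{"tx": 0,"ty": 0,"tz": 0,"rx": 0,"ry": 0,"rz": 0},{"tx": 0,"ty": 0,"tz": 0,"rx": 0,"ry": 0,"rz": 0}]'

```text
time: 14.65
tool_pos: [466.7, -275.2, 75.9]
tcp_rot: [-3.137, 0.009, 2.914]
contact_force: [2.5, 0.0, 18.9]
grip_width: 42.2
finger_force: 30.0
```

>>> carry_out --plan '[{"tx": 0,"ty": 0,"tz": -1.5,"rx": 0,"ry": 0,"rz": 0},{"tx": 0,"ty": 0,"tz": 0,"rx": 0,"ry": 0,"rz": 0},{"tx": 0,"ty": 0,"tz": 0,"rx": 0,"ry": 0,"rz": 0}]'

```text
time: 14.95
tool_pos: [467.1, -275.3, 74.5]
tcp_rot: [-3.137, 0.01, 2.914]
contact_force: [3.0, -1.0, 19.3]
grip_width: 42.3
finger_force: 30.0
```

```bash
cat > edge.py <<'E'
from h import *
def edges(name):
    s=cv2.imread(f"pics/{name}.png").astype(int)
    for u in(192,194,196,198,200): print(u,s[200:218,u,1],(s[200:218,u,0]-s[200:218,u,2]))
    v=200;print(v,s[v,178:212,1])
E
python3 - <<'E'
from edge import *
snap("scene","s6");
for n in("s5","s6"):print(n);edges(n)
o=bot.get_obs();print(o["tool_pos"],o["contact_force"],o["moment"])
E
```

```text
s5
192 [30 30 31 28 32 28 30 31 31 34 36 31 31 45 75 88 91 84] [  2   0   1   0   0   0   2   1   0  -1  -1  -2 -10 -17 -11  -5  -6  -4]
194 [29 29 30 31 29 31 28 30 32 40 47 40 31 41 67 86 89 83] [  0   1   2   1   0   1   1   1   0   1  -2   2  -3 -16 -13  -8  -6  -4]
196 [27 29 28 27 28 29 29 28 32 45 50 44 33 42 68 87 89 84] [  1   1   1   0   1   1   0   1   0   0   0   0  -2 -16 -16  -8  -6  -5]
198 [42 40 38 32 30 31 29 30 40 50 50 41 31 49 77 92 89 78] [ -4  -3  -3  -3  -1   0  -1   1   0   0  -1   2  -6 -15 -10  -6  -5  -4]
200 [55 55 57 57 55 51 51 52 56 52 42 34 40 59 80 91 84 73] [ -6  -6  -6  -7  -6  -5  -7  -6  -4  -2   0  -3 -17 -15  -7  -6  -5  -4]
200 [70 70 68 74 66 46 30 29 30 31 33 32 31 31 30 30 29 29 27 29 42 54 55 56
 55 54 48 45 44 46 44 49 60 71]
s6
192 [39 36 33 30 28 30 30 29 28 26 29 29 31 46 77 89 91 84] [  1   1  -1   0   2   0   0  -1   2   2   0  -2  -9 -21 -11  -7  -5  -5]
194 [37 31 31 30 28 32 28 29 28 28 30 29 30 42 69 84 90 84] [  1   0   2   1   0   2   0   1   0   0   1   1  -4 -16 -13  -8  -6  -5]
196 [31 28 27 26 26 27 29 29 28 29 30 33 35 43 67 86 87 84] [  1   1   0   1   0   1   1   1   0   1   0   2  -5 -15 -13  -7  -5  -5]
198 [50 50 47 40 38 37 32 30 31 32 34 33 32 49 78 90 91 78] [ -5  -6  -5  -3  -4  -2  -2  -1   1   1   0   1  -6 -16  -9  -5  -5  -5]
200 [56 57 57 57 54 57 56 54 52 53 50 37 37 60 80 90 85 73] [ -9  -8  -6  -9  -6  -9  -6  -9  -7  -6  -5  -6 -15 -14  -9  -3  -4  -5]
200 [73 67 54 39 32 32 37 36 37 37 37 38 39 39 39 37 37 32 31 37 50 57 56 56
 56 49 47 46 44 47 46 49 58 65]
[ 467.06656372 -275.29677169   74.5321279 ] [ 3.57894699 -1.01760941 19.65188558] [ 0.03000982 -0.44677051 -0.02341519]
```

The cap edge moved down with the tool, so there is no slip in the grip; its centre is nominally ≈ 87.7 mm, with the click expected at 86. Continuing.

>>> carry_out --plan '[{"tx": 0.5,"ty": -0.5,"tz": -1.5,"rx": 0,"ry": 0,"rz": 0},{"tx": 0,"ty": 0,"tz": 0,"rx": 0,"ry": 0,"rz": 0},{"tx": 0,"ty": 0,"tz": 0,"rx": 0,"ry": 0,"rz": 0}]'

```text
time: 15.3
tool_pos: [467.5, -275.5, 72.8]
tcp_rot: [-3.138, 0.01, 2.914]
contact_force: [4.6, 0.2, 18.2]
grip_width: 42.3
finger_force: 30.0
```

>>> carry_out --plan '[{"tx": 0,"ty": 0,"tz": -1.5,"rx": 0,"ry": 0,"rz": 0},{"tx": 0,"ty": 0,"tz": 0,"rx": 0,"ry": 0,"rz": 0},{"tx": 0,"ty": 0,"tz": 0,"rx": 0,"ry": 0,"rz": 0}]'

```text
time: 15.6
tool_pos: [467.8, -275.7, 71.5]
tcp_rot: [-3.138, 0.011, 2.914]
contact_force: [3.8, 0.2, 19.5]
grip_width: 42.1
finger_force: 30.0
```

Run:
```python
from edge import *
s=snap("scene","s7");edges("s7")
a,b=[cv2.resize(cv2.convertScaleAbs(cv2.imread(f"pics/{n}.png")[160:220,165:225],alpha=1.8),(390,390),interpolation=cv2.INTER_CUBIC) for n in("s5","s7")]
cv2.imwrite("pics/c7.png",np.hstack([a,b]))
```

```text
192 [38 38 36 35 33 27 29 26 30 27 26 27 29 47 75 91 90 84] [  2   2   3   0   1   1   1   1   1   2   2   1 -10 -17 -11  -6  -5  -4]
194 [36 35 33 29 28 28 28 27 28 29 28 27 30 42 67 84 89 83] [  2   0   0   1   2   0   0   1   0  -1   1   1  -3 -16 -14  -7  -7  -4]
196 [34 30 27 28 28 26 26 27 27 27 30 29 32 42 69 86 91 84] [ -1   0   0   2   0   1   1  -1   0   0   3   1  -3 -15 -13  -8  -6  -4]
198 [53 50 50 48 43 40 39 36 33 30 30 28 33 47 78 90 89 78] [ -6  -6  -6  -5  -5  -3  -2  -3  -1   0  -1   0  -5 -17 -10  -6  -6  -4]
200 [55 55 57 55 56 55 56 56 56 54 51 49 48 62 82 89 85 74] [ -7  -7  -8  -7  -7  -7  -8  -6  -7  -6  -6  -8 -17 -15  -8  -6  -5  -5]
200 [68 57 40 35 37 34 37 35 36 36 37 39 39 37 38 38 36 34 34 40 53 56 55 57
 54 47 45 45 45 49 55 56 53 49]
```

View pics/c7.png

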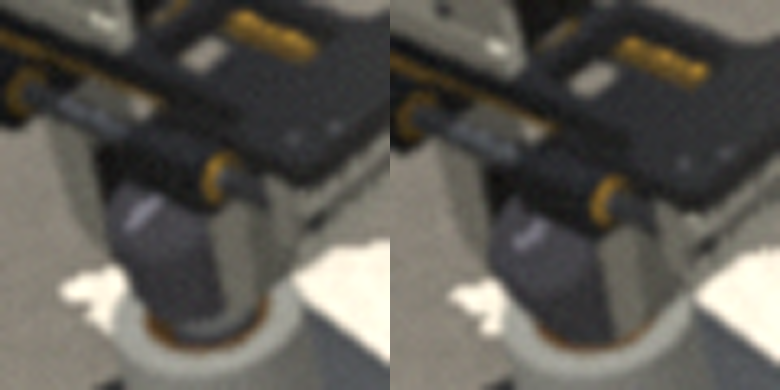

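Left (earlier) and right (now): the cap keeps its place in the fingers and its lower rim is now at or below the seat. Fx stays positive, so I'll relax in +x and see what the forces do.

>>> carry_out --plan '[{"tx": 2,"ty": 0,"tz": 0,"rx": 0,"ry": 0,"rz": 0},{"tx": 0,"ty": 0,"tz": 0,"rx": 0,"ry": 0,"rz": 0},{"tx": 0,"ty": 0,"tz": 0,"rx": 0,"ry": 0,"rz": 0}]'

```text
time: 15.95
tool_pos: [468.1, -275.6, 71.2]
tcp_rot: [-3.137, 0.007, 2.914]
contact_force: [-1.0, -1.8, 19.7]
grip_width: 42.2
finger_force: 30.0
```

>>> carry_out --plan '[{"tx": 0,"ty": 0,"tz": -1.5,"rx": 0,"ry": 0,"rz": 0},{"tx": 0,"ty": 0,"tz": 0,"rx": 0,"ry": 0,"rz": 0},{"tx": 0,"ty": 0,"tz": 0,"rx": 0,"ry": 0,"rz": 0}]'

```text
time: 16.25
tool_pos: [468.5, -275.8, 70.0]
tcp_rot: [-3.137, 0.008, 2.914]
contact_force: [-1.7, -1.5, 22.1]
grip_width: 41.7
finger_force: 30.0
```

Force direction and drift leave the seating ambiguous. I'll unload, release, rise and check the cap from both cameras.

>>> carry_out --plan '[{"tx": 0,"ty": 0,"tz": 3,"rx": 0,"ry": 0,"rz": 0},{"tx": 0,"ty": 0,"tz": 0,"rx": 0,"ry": 0,"rz": 0}]'

```text
time: 16.45
tool_pos: [467.9, -275.0, 71.3]
tcp_rot: [-3.139, 0.006, 2.914]
contact_force: [3.1, -1.9, 9.6]
grip_width: 42.5
finger_force: 30.0
```

>>> carry_out --plan '[{"tx": 0,"ty": 0,"tz": 0,"rx": 0,"ry": 0,"rz": 0},{"tx": 0,"ty": 0,"tz": 0,"rx": 0,"ry": 0,"rz": 0},{"tx": 0,"ty": 0,"tz": 0,"rx": 0,"ry": 0,"rz": 0},{"tx": 0,"ty": 0,"tz": 0,"rx": 0,"ry": 0,"rz": 0},{"tx": 0,"ty": 0,"tz": 0,"rx": 0,"ry": 0,"rz": 0}]' --gripper 0

```text
time: 16.95
tool_pos: [465.7, -273.1, 68.9]
tcp_rot: [3.141, -0.001, 2.914]
contact_force: [-0.1, 0.1, 0.7]
grip_width: 77.5
finger_force: 0.0
```

>>> carry_out --plan '[{"tx": 0,"ty": 0,"tz": 15,"rx": 0,"ry": 0,"rz": 0},{"tx": 0,"ty": 0,"tz": 25,"rx": 0,"ry": 0,"rz": 0},{"tx": 0,"ty": 0,"tz": 35,"rx": 0,"ry": 0,"rz": 0},{"tx": 0,"ty": 40,"tz": 10,"rx": 0,"ry": 0,"rz": 0},{"tx": 0,"ty": 45,"tz": 0,"rx": 0,"ry": 0,"rz": 0},{"tx": 0,"ty": 45,"tz": 0,"rx": 0,"ry": 0,"rz": 0},{"tx": 0,"ty": 45,"tz": 0,"rx": 0,"ry": 0,"rz": 0},{"tx": 0,"ty": 25,"tz": 0,"rx": 0,"ry": 0,"rz": 0}]'

```text
time: 17.75
tool_pos: [465.2, -70.4, 154.2]
tcp_rot: [3.141, -0.001, 2.915]
contact_force: [0.9, -0.6, -0.1]
grip_width: 92.2
finger_force: 0.0
```

Run:
```python
from meas import *
t=snap("top","t8");s=snap("scene","s8");o=bot.get_obs();print(o["time"],o["tool_pos"],o["contact_force"],o["grip_width"])
c=lambda im,u,v,r:cv2.resize(im[v-r:v+r,u-r:u+r],(400,400),interpolation=cv2.INTER_CUBIC)
cv2.imwrite("pics/c8.png",np.hstack([c(t,512,258,32),c(s,196,204,32)]))
for z in(98,102,112):print(z,proj("scene",[460,-274,z]),proj("top",[460,-274,z]))
```

```text
17.85 [465.44638119 -70.43607984 154.25641556] [ 0.01878629 -0.64151252  0.33431766] 91.53975076422435
98 [194.3218187  192.51380802] [520.02979379 259.86678764]
102 [193.97530979 191.00104632] [521.0066992  259.58759268]
112 [193.10026515 187.18084437] [523.49335497 258.87691818]
```

View pics/c8.png

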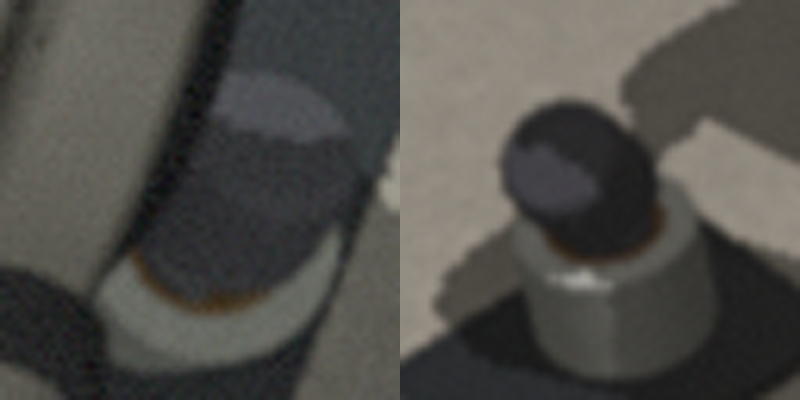

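The crop shows the cap sitting tilted on the stud, its top leaning towards +x (scene silhouette centre ≈ (192.5,200.5)). Arm compliance under load dragged the tool +x and pivoted the cap about the pad axis. 

To fix it I'll turn the tool 90° so the flat pads close along the lean and square the cap up. I'll check the wrist range first.

Run:
```python
from meas import *
o=bot.get_obs();print(np.round(o["joint_positions"],3),o["tcp_rot"])
s=cv2.imread("pics/s8.png");g=cv2.GaussianBlur(s,(0,0),.7).astype(int)
for v in range(186,216,2):print(v,g[v,176:210,1])
```

```text
[-3.140e-01  3.210e-01  1.776e+00  1.000e-03  1.045e+00 -1.661e+00] [ 3.14080766e+00 -7.61958159e-04  2.91760463e+00]
186 [140 140 139 138 138 138 138 139 141 142 142 141 138 134 131 131 132 135
 136 135 135 134 123  98  77  71  72  73  73  72  73  73  74  74]
188 [138 138 138 138 137 136 137 137 134 125 113 102  90  79  75  76  79  86
  95 106 119 128 124 106  87  76  73  72  73  73  73  74  74  74]
190 [139 139 138 137 136 135 127 110  89  68  53  46  42  41  40  40  40  41
  45  52  65  83 102 112 106  88  76  74  75  75  75  74  74  73]
192 [138 138 137 137 133 119  90  61  45  40  39  40  40  41  41  41  41  41
  40  41  40  41  50  67  78  76  74  74  74  74  75  74  73  75]
194 [138 138 138 133 114  86  59  44  41  44  46  45  43  41  40  41  41  41
  41  41  40  38  36  36  39  44  54  64  71  74  78  85  95 108]
196 [139 139 136 121  94  72  62  58  58  61  64  63  57  49  45  42  41  41
  41  41  40  38  36  34  33  33  37  46  61  81 105 123 132 137]
198 [137 137 132 112  82  66  64  65  65  66  66  66  65  63  59  57  53  47
  42  41  39  36  34  32  32  32  31  36  58  9
[... 394 characters left out ...]
  32  31  30  31  30  30  31  40  59  77  87  89  92]
206 [138 138 138 137 133 119  93  68  52  44  41  41  42  42  41  40  38  35
  32  31  31  31  30  30  30  30  30  32  36  47  65  81  88  88]
208 [140 136 130 121 105  91  86  86  82  72  56  41  33  30  31  32  32  31
  30  30  30  31  30  30  31  32  33  34  38  51  69  82  88  87]
210 [125 108  91  80  75  75  82  88  91  89  79  61  44  34  31  30  30  30
  31  31  30  30  31  32  34  35  37  44  56  72  83  87  86  80]
212 [80 75 73 71 71 73 77 83 88 90 88 81 70 57 46 39 35 34 34 35 35 35 37 40
 45 51 62 74 83 87 87 82 74 64]
214 [72 72 72 71 71 71 71 72 78 83 86 89 89 86 82 78 79 80 75 68 67 70 74 77
 79 83 86 86 84 79 72 64 58 55]
```

The wrist has room: q6 goes to about -0.5. The cap leans about 30° towards +x, which is below the ~39° squaring limit. Turning 77° so the fingers close along x, and returning above the dispenser.

>>> carry_out --plan '[{"tx": 0,"ty": -15,"tz": 0,"rx": 0,"ry": 0,"rz": -0.149},{"tx": 0,"ty": -25,"tz": 0,"rx": 0,"ry": 0,"rz": -0.149},{"tx": 0,"ty": -30,"tz": 0,"rx": 0,"ry": 0,"rz": -0.149},{"tx": 0,"ty": -30,"tz": 0,"rx": 0,"ry": 0,"rz": -0.149},{"tx": 0,"ty": -30,"tz": 0,"rx": 0,"ry": 0,"rz": -0.149},{"tx": 0,"ty": -25,"tz": 0,"rx": 0,"ry": 0,"rz": -0.149},{"tx": -1,"ty": -20,"tz": 0,"rx": 0,"ry": 0,"rz": -0.149},{"tx": -1,"ty": -20,"tz": 0,"rx": 0,"ry": 0,"rz": -0.149},{"tx": -1,"ty": -10,"tz": 0,"rx": 0,"ry": 0,"rz": -0.149},{"tx": 0,"ty": 0,"tz": 0,"rx": 0,"ry": 0,"rz": 0},{"tx": 0,"ty": 0,"tz": 0,"rx": 0,"ry": 0,"rz": 0}]' --gripper 0

```text
time: 18.95
tool_pos: [462.5, -278.7, 154.0]
tcp_rot: [-3.141, -0.0, 1.576]
contact_force: [0.2, -0.4, -0.3]
grip_width: 92.1
finger_force: 0.0
```

>>> carry_out --plan '[{"tx": 0,"ty": 0,"tz": -20,"rx": 0,"ry": 0,"rz": 0},{"tx": 0,"ty": 0,"tz": -25,"rx": 0,"ry": 0,"rz": 0},{"tx": 0,"ty": 0,"tz": -20,"rx": 0,"ry": 0,"rz": 0},{"tx": 0,"ty": 0,"tz": -12,"rx": 0,"ry": 0,"rz": 0},{"tx": 0,"ty": 0,"tz": -5,"rx": 0,"ry": 0,"rz": 0},{"tx": 0,"ty": 0,"tz": 0,"rx": 0,"ry": 0,"rz": 0},{"tx": 0,"ty": 0,"tz": 0,"rx": 0,"ry": 0,"rz": 0}]'

```text
time: 19.65
tool_pos: [463.4, -278.6, 73.0]
tcp_rot: [3.14, 0.001, 1.574]
contact_force: [-0.5, -0.4, 0.6]
grip_width: 91.9
finger_force: 0.0
```

>>> carry_out --plan '[{"tx": -1,"ty": 3.5,"tz": 0,"rx": 0,"ry": 0,"rz": 0},{"tx": 0,"ty": 0,"tz": 0,"rx": 0,"ry": 0,"rz": 0}]'

```text
time: 19.85
tool_pos: [462.0, -274.6, 72.9]
tcp_rot: [3.141, 0.0, 1.573]
contact_force: [-0.6, 0.0, 0.9]
grip_width: 91.4
finger_force: 0.0
```

>>> carry_out --plan '[{"tx": 0,"ty": 0,"tz": 0,"rx": 0,"ry": 0,"rz": 0},{"tx": 0,"ty": 0,"tz": 0,"rx": 0,"ry": 0,"rz": 0},{"tx": 0,"ty": 0,"tz": 0,"rx": 0,"ry": 0,"rz": 0},{"tx": 0,"ty": 0,"tz": 0,"rx": 0,"ry": 0,"rz": 0},{"tx": 0,"ty": 0,"tz": 0,"rx": 0,"ry": 0,"rz": 0},{"tx": 0,"ty": 0,"tz": 0,"rx": 0,"ry": 0,"rz": 0},{"tx": 0,"ty": 0,"tz": 0,"rx": 0,"ry": 0,"rz": 0}]' --gripper 1

```text
time: 20.55
tool_pos: [463.8, -275.8, 73.2]
tcp_rot: [3.137, 0.002, 1.573]
contact_force: [6.1, -1.1, 4.8]
grip_width: 46.6
finger_force: 30.0
```

Width is 46.6 mm, so it's nearly square (≈8°) and the stud is still holding it askew. Lifting gently should free it and let the pads square it.

>>> carry_out --plan '[{"tx": 0,"ty": 0,"tz": 4,"rx": 0,"ry": 0,"rz": 0},{"tx": 0,"ty": 0,"tz": 4,"rx": 0,"ry": 0,"rz": 0},{"tx": 0,"ty": 0,"tz": 0,"rx": 0,"ry": 0,"rz": 0}]'

```text
time: 20.85
tool_pos: [460.5, -274.2, 78.1]
tcp_rot: [-3.138, -0.002, 1.573]
contact_force: [2.9, -3.2, -17.3]
grip_width: 42.0
finger_force: 29.6
```

>>> carry_out --plan '[{"tx": 0,"ty": 0,"tz": 5,"rx": 0,"ry": 0,"rz": 0},{"tx": 0,"ty": 0,"tz": 5,"rx": 0,"ry": 0,"rz": 0},{"tx": 0,"ty": 0,"tz": 0,"rx": 0,"ry": 0,"rz": 0}]'

```text
time: 21.15
tool_pos: [460.1, -273.6, 85.9]
tcp_rot: [-3.136, -0.005, 1.572]
contact_force: [6.2, -5.0, -35.7]
grip_width: 41.7
finger_force: 29.9
```

The cap squared up (42 mm) and resists pulling with 36 N, so the catches may already hold it. I'll stop pulling, go back down and look at the response.

>>> carry_out --plan '[{"tx": 0,"ty": 0,"tz": -4,"rx": 0,"ry": 0,"rz": 0},{"tx": 0,"ty": 0,"tz": -1,"rx": 0,"ry": 0,"rz": 0},{"tx": 0,"ty": 0,"tz": 0,"rx": 0,"ry": 0,"rz": 0}]'

```text
time: 21.45
tool_pos: [460.8, -273.8, 84.6]
tcp_rot: [-3.139, -0.002, 1.573]
contact_force: [-2.8, 1.7, -10.6]
grip_width: 41.8
finger_force: 29.9
```

Run:
```python
from h import *
s=snap("scene","s9");o=bot.get_obs();print(o["tool_pos"],o["contact_force"],o["grip_width"])
g=cv2.GaussianBlur(s,(0,0),.7).astype(int)
for v in range(184,216,2):print(v,g[v,176:212,1])
a=np.linspace(0,2*np.pi,120)
for zc in(81,85,90,95,100):
  for z in(zc-17,zc+17):
    P=np.array([proj("scene",[460+21*np.cos(t),-274+21*np.sin(t),z]) for t in a])+[.4,1.8];print(zc,z,P.min(0).round(1),P.max(0).round(1))
```

```text
[ 460.81631043 -273.82424811   84.69284838] [ -2.2509847    2.77870925 -10.70923042] 41.74343684445478
184 [32 31 26 24 24 23 21 18 20 29 41 49 52 51 41 29 21 18 18 18 18 18 19 19
 17 18 24 38 51 51 48 55 66 72 72 72]
186 [28 27 24 23 22 19 17 17 22 33 44 48 47 44 43 38 27 20 18 20 24 30 34 35
 32 26 22 32 49 58 62 66 71 73 72 72]
188 [23 22 21 19 18 20 27 35 42 48 48 43 37 35 35 32 24 20 21 26 35 45 55 62
 63 56 42 34 42 58 68 71 73 73 73 73]
190 [16 17 17 17 20 33 49 56 54 48 42 37 35 35 31 26 23 26 31 38 48 60 67 69
 70 68 59 46 44 62 79 81 75 72 71 72]
192 [ 23  23  25  30  40  53  63  64  55  44  40  41  42  42  42  40  38  40
  46  55  63  68  70  71  70  64  55  46  50  81 111 115  99  81  72  72]
194 [ 50  50  53  58  63  66  67  67  62  55  50  46  44  43  43  42  40  43
  53  65  71  73  73  68  61  53  46  43  54  84 117 133 128 108  90  80]
196 [ 52  49  48  52  57  62  65  67  66  61  55  50  45  43  42  42  45  53
  63  68  68  63  57  51  46  43  43  42  43  56  85 117 133 135 131 118]
198 [ 51  42  34  33  41  52  59  65  67  64  59  54  48  44  43  43  43  46
  49  4
[... 920 characters left out ...]
 44  42  41  46  62  90 125 152 163 161 148 123  94]
212 [ 72  72  72  71  69  71  77  84  88  89  87  81  69  56  45  38  37  40
  43  44  46  47  49  54  65  83 108 135 155 163 163 156 137 110  90  82]
214 [ 72  72  71  71  70  70  70  73  79  84  87  88  88  85  86  99 115 119
 117 117 120 129 135 139 146 156 162 162 156 144 125 107  95  87  84  84]
81 64 [187.4 200.2] [207.8 213.6]
81 98 [184.2 187.7] [205.2 201.1]
85 68 [187.  198.8] [207.5 212.2]
85 102 [183.8 186.2] [204.8 199.6]
90 73 [186.5 197. ] [207.1 210.4]
90 107 [183.4 184.3] [204.5 197.7]
95 78 [186.1 195.1] [206.7 208.6]
95 112 [182.9 182.4] [204.1 195.8]
100 83 [185.6 193.3] [206.3 206.7]
100 117 [182.4 180.5] [203.6 193.8]
```

The cap now appears upright: its rim bottom is at v ≈ 212 and its right edge at u ≈ 206, matching a centre at ≈ 85 mm. It also withstands pulling, so it has clicked on. I'll release, rise, close the fingers and press on its top centre.

>>> carry_out --plan '[{"tx": 0,"ty": 0,"tz": -2,"rx": 0,"ry": 0,"rz": 0},{"tx": 0,"ty": 0,"tz": 0,"rx": 0,"ry": 0,"rz": 0}]'

```text
time: 21.7
tool_pos: [461.7, -274.2, 84.0]
tcp_rot: [3.142, -0.001, 1.573]
contact_force: [-3.4, 5.0, -1.1]
grip_width: 41.2
finger_force: 30.0
```

>>> carry_out --plan '[{"tx": 0,"ty": 0,"tz": 0,"rx": 0,"ry": 0,"rz": 0},{"tx": 0,"ty": 0,"tz": 0,"rx": 0,"ry": 0,"rz": 0},{"tx": 0,"ty": 0,"tz": 0,"rx": 0,"ry": 0,"rz": 0},{"tx": 0,"ty": 0,"tz": 0,"rx": 0,"ry": 0,"rz": 0},{"tx": 0,"ty": 0,"tz": 15,"rx": 0,"ry": 0,"rz": 0},{"tx": 0,"ty": 0,"tz": 20,"rx": 0,"ry": 0,"rz": 0},{"tx": 0,"ty": 0,"tz": 15,"rx": 0,"ry": 0,"rz": 0},{"tx": 0,"ty": 0,"tz": 0,"rx": 0,"ry": 0,"rz": 0}]' --gripper 0

```text
time: 22.5
tool_pos: [463.2, -275.9, 135.4]
tcp_rot: [3.138, 0.003, 1.573]
contact_force: [-0.0, 0.6, -0.8]
grip_width: 91.8
finger_force: 0.0
```

Run:
```python
from h import *
s=snap("scene","s10");o=bot.get_obs();print(o["time"],o["tool_pos"],o["contact_force"],o["grip_width"])
g=cv2.GaussianBlur(s,(0,0),.7).astype(int)
for v in range(184,218,2):print(v,g[v,176:212,1])
```

```text
22.55 [ 462.53165631 -275.36329471  134.05363783] [-0.01544897  0.1983456   0.40933976] 91.878226818254
184 [ 43  42  42  45  56  67  71  72  72  72  72  72  72  72  71  73  85 110
 129 137 139 140 139 137 136 135 134 134 135 136 137 137 137 137 138 138]
186 [ 43  41  42  43  51  63  71  73  74  74  74  74  73  72  71  70  73  82
  97 110 116 117 118 123 126 128 131 134 135 136 136 136 136 137 136 136]
188 [ 46  42  42  42  45  56  66  71  72  72  72  72  71  72  74  72  70  71
  73  75  76  77  77  79  82  88  97 110 123 132 136 138 137 137 136 137]
190 [ 48  44  42  43  48  56  65  70  71  70  69  69  70  71  72  72  71  71
  72  72  72  72  71  71  72  73  73  76  87 107 128 138 138 137 135 135]
192 [ 50  46  47  55  62  64  65  68  69  67  65  68  71  71  71  71  71  72
  72  72  72  73  73  72  72  73  72  71  70  81 106 129 138 138 136 136]
194 [ 60  58  61  64  67  66  65  66  66  61  60  66  71  72  72  72  72  72
  72  72  72  72  72  73  73  72  72  70  65  63  82 117 136 139 138 138]
196 [ 72  72  71  70  69  69  69  70  67  58  54  58  64  69  71  72  72  72
  72  72  72 
[... 870 characters left out ...]
38  30  30  32  33  34
  35  36  37  39  39  40  40  39  39  38  41  60  98 139 162 167 153 115]
210 [ 78  91 107 113 106 110 132 138 123 110  96  72  46  33  30  30  32  33
  33  35  36  36  36  37  37  37  40  53  82 117 142 157 161 149 123  93]
212 [107 119 109  88  75  83 113 144 159 164 158 138 108  82  62  48  41  38
  39  40  39  41  41  46  58  78 101 128 151 163 164 156 138 111  90  81]
214 [118 106  86  77  87 103 109 112 127 147 160 165 165 159 148 138 129 122
 117 115 118 127 133 137 144 155 162 162 156 144 125 108  95  87  84  84]
216 [ 90  77  82 104 125 134 126 101  83  87 105 125 142 152 158 162 163 162
 162 162 162 162 161 157 152 143 129 115 104  95  89  86  86  86  86  85]
```

The top face now spans u 186–205, v 187–199, and the rim bottom is at v ≈ 212.5. That's an upright cap at centre ≈ 85 mm, so it has clicked and sprung up as described. Now I'll close the fingers and press on top.

>>> carry_out --plan '[{"tx": -2.5,"ty": 1.5,"tz": 0,"rx": 0,"ry": 0,"rz": 0},{"tx": 0,"ty": 0,"tz": 0,"rx": 0,"ry": 0,"rz": 0},{"tx": 0,"ty": 0,"tz": 0,"rx": 0,"ry": 0,"rz": 0},{"tx": 0,"ty": 0,"tz": 0,"rx": 0,"ry": 0,"rz": 0},{"tx": 0,"ty": 0,"tz": 0,"rx": 0,"ry": 0,"rz": 0},{"tx": 0,"ty": 0,"tz": 0,"rx": 0,"ry": 0,"rz": 0},{"tx": 0,"ty": 0,"tz": 0,"rx": 0,"ry": 0,"rz": 0},{"tx": 0,"ty": 0,"tz": 0,"rx": 0,"ry": 0,"rz": 0},{"tx": 0,"ty": 0,"tz": -10,"rx": 0,"ry": 0,"rz": 0},{"tx": 0,"ty": 0,"tz": -10,"rx": 0,"ry": 0,"rz": 0},{"tx": 0,"ty": 0,"tz": -7,"rx": 0,"ry": 0,"rz": 0},{"tx": 0,"ty": 0,"tz": 0,"rx": 0,"ry": 0,"rz": 0}]' --gripper 1

```text
time: 23.75
tool_pos: [458.7, -272.7, 104.6]
tcp_rot: [-3.139, -0.002, 1.573]
contact_force: [-0.0, -0.4, -0.3]
grip_width: 1.9
finger_force: 0.0
```

>>> carry_out --plan '[{"tx": 0,"ty": 0,"tz": -2,"rx": 0,"ry": 0,"rz": 0},{"tx": 0,"ty": 0,"tz": -2,"rx": 0,"ry": 0,"rz": 0},{"tx": 0,"ty": 0,"tz": 0,"rx": 0,"ry": 0,"rz": 0}]'

```text
time: 24.05
tool_pos: [459.5, -273.3, 102.2]
tcp_rot: [3.141, 0.0, 1.573]
contact_force: [0.1, 0.2, 0.7]
grip_width: 0.4
finger_force: 0.0
```

Contact is just starting at 102 mm, as expected for the clicked cap. Pressing with a small x lead to offset the drift.

>>> carry_out --plan '[{"tx": -0.4,"ty": 0,"tz": -1.5,"rx": 0,"ry": 0,"rz": 0},{"tx": -0.4,"ty": 0,"tz": -1.5,"rx": 0,"ry": 0,"rz": 0},{"tx": 0,"ty": 0,"tz": 0,"rx": 0,"ry": 0,"rz": 0}]'

```text
time: 24.35
tool_pos: [459.3, -273.5, 99.9]
tcp_rot: [3.14, 0.001, 1.573]
contact_force: [0.8, 0.8, 5.5]
grip_width: 0.6
finger_force: 2.7
```

>>> carry_out --plan '[{"tx": -0.4,"ty": 0,"tz": -1.5,"rx": 0,"ry": 0,"rz": 0},{"tx": -0.4,"ty": 0,"tz": -1.5,"rx": 0,"ry": 0,"rz": 0},{"tx": 0,"ty": 0,"tz": 0,"rx": 0,"ry": 0,"rz": 0}]'

```text
time: 24.65
tool_pos: [459.2, -273.7, 98.1]
tcp_rot: [3.138, 0.002, 1.573]
contact_force: [1.6, 3.8, 11.8]
grip_width: 0.4
finger_force: 6.2
```

At 98 mm it's at the stop. I'll add margin and confirm it goes no further.

>>> carry_out --plan '[{"tx": -0.3,"ty": 0.4,"tz": -1,"rx": 0,"ry": 0,"rz": 0},{"tx": -0.3,"ty": 0.4,"tz": -1,"rx": 0,"ry": 0,"rz": 0},{"tx": 0,"ty": 0,"tz": 0,"rx": 0,"ry": 0,"rz": 0},{"tx": 0,"ty": 0,"tz": 0,"rx": 0,"ry": 0,"rz": 0},{"tx": 0,"ty": 0,"tz": 0,"rx": 0,"ry": 0,"rz": 0}]'

```text
time: 25.15
tool_pos: [459.4, -273.6, 97.9]
tcp_rot: [3.135, 0.004, 1.573]
contact_force: [-0.6, 4.0, 23.6]
grip_width: 0.8
finger_force: 11.9
```

Run:
```python
from h import *
s=snap("scene","s11");o=bot.get_obs();print(o["time"],o["tool_pos"],o["contact_force"],o["dq"].round(4))
g=cv2.GaussianBlur(s,(0,0),.7).astype(int)
for v in range(188,218,2):print(v,g[v,178:212,1])
```

```text
25.2 [ 459.35316766 -273.58849153   97.85589785] [-1.17193482  4.34805631 24.7101047 ] [-0.0012  0.0007  0.0029  0.0013  0.0006 -0.0005]
188 [ 54  59  64  65  65  64  59  55  53  53  54  54  54  54  52  48  44  43
  42  39  39  51  63  80 106 125 133 136 136 136 131 116  96  80]
190 [ 40  47  55  58  61  63  63  58  55  54  54  54  54  54  53  51  46  43
  44  44  42  47  58  69  80  93 108 125 136 140 139 136 125 102]
192 [ 33  35  45  55  61  66  66  62  58  53  51  51  52  53  53  53  50  51
  57  61  57  52  58  67  72  72  76  91 117 134 139 139 135 129]
194 [ 49  49  53  58  61  63  62  60  51  43  41  41  42  43  44  46  48  52
  58  63  66  65  68  72  73  72  69  68  84 116 135 140 138 138]
196 [ 58  56  58  59  60  62  63  58  47  39  38  38  38  39  39  39  40  42
  50  60  67  71  72  73  73  70  63  55  61  93 124 136 139 139]
198 [ 70  69  69  68  67  66  65  56  43  36  36  37  38  39  41  47  56  62
  67  71  73  73  72  70  65  58  50  42  45  74 114 135 138 137]
200 [ 72  72  72  71  70  69  69  63  49  37  33  34  35  39  48  58  63  65
  66  65  63  59  55  51  47
[... 481 characters left out ...]
70  74  81  87  89  87  77  57  38  30  31  31  31  33  35  36
  37  38  39  40  40  40  39  39  38  41  62 105 145 163 152 114]
210 [ 72  71  71  74  81  87  88  87  78  60  42  32  30  30  31  32  34  35
  36  37  38  38  38  38  40  47  61  88 122 150 159 149 123  94]
212 [ 71  71  71  71  78  90 102 108 107 100  91  78  62  48  40  37  37  39
  40  41  42  44  48  59  85 116 138 153 161 156 138 111  90  82]
214 [ 71  70  70  70  74  91 118 142 154 161 163 160 149 138 129 120 114 114
 117 125 132 134 135 142 154 160 156 143 125 108  95  87  85  84]
216 [ 71  71  71  71  69  68  73  87 105 125 142 152 158 161 162 162 161 161
 162 162 161 157 152 143 129 115 104  95  89  86  86  86  86  85]
```

Doubling the force from 12 to 24 N left the height at 97.9 mm (home is 98), and the cap's top edge dropped ≈1.4 px, which is about 4 mm. It is fully home and held.

```bash
python3 -c "
from plant import bot
print(bot.close_job())"
```

```text
the job is handed in; nothing more can be done
None
```

The roll is down on the dispenser's boss, and the cap is clicked on and still held fully down at about 24 N; the cap tilted on the first press, so I squared it up and finished by pressing on its top, and the job is handed in at about 25 s (no verdict was returned).

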